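Pack the vacuum-line kit into its caddy

ROBOT

A 7-joint arm with a two-finger parallel gripper is mounted at the origin on the work surface. World frame = base frame: x ahead of the robot, y to its left, z up, the work surface at z = 0. Lengths are in m, angles in rad, forces in N, time in s.
With the tool pointing down it reaches from about 0.4 to 0.9 m from the base axis. Payload 5.5 kg.
Tool frame: the origin (TCP) lies midway between the tips of the shut fingers; the grasp point (between the pads) lies 19 mm behind it (manip.grip_depth is the distance from the TCP to the grasp point, in m); z points along the fingers, y is the line along which they close (so a half turn about z gives the same grasp; the last joint's range is limited). The gripper opens to 92 mm and grips with 3 to 60 N. Pads are 19 mm wide; open, the fingers measure 130 mm over their backs; the gripper's body (75 mm by 190 mm) begins 47 mm behind the grasp point.
Start: joints at [1.492, 0.501, -0.427, 1.55, 0.221, 1.138, -0.21], TCP at [0.218, -0.612, 0.227] pointing down, gripper open.
Joint ranges: [-2.88, 2.88], [-0.31, 2.03], [-1.54, 1.56], [0.2, 2.42], [-1.41, 4.55], [0.19, 2.02], [-2.57, 2.57]. Speed limits (rad/s): [2.57, 2.57, 3.14, 3.14, 3.14, 3.14, 3.14].

INTERFACE

Orientations are given as a unit quaternion [x, y, z, w].
In Python, from bench import manip, effector, viewer gives the robot as it stands. Calls block until the motion is done:
- manip.move_pose(position, orientation): joint-space move of the TCP to a pose.
- manip.servo_line(position, ori=None, vel=0.15): straight line of the TCP; ori=None keeps the orientation; vel is the mean speed in m/s.
- manip.movej(angles): joint-space move.
- effector.open_jaws() and effector.close(f_grip=None): open the fingers fully, or close them until they stop; f_grip is the grip in N (None keeps the last).
- manip.sleep(seconds).
- manip.solve_ik(position, orientation): joint angles nearest the present ones, or None.
- viewer.get_image(name): name is "side" or "top"; returns the picture (420x560x3 uint8, red, green, blue); there is no depth.
- viewer.get_calibration(name): a dict with "vfov" (degrees; the focal length in pixels is half the picture's height over the tangent of half this angle, whatever the lens; pixels are square), "cx", "cy" (the principal point, pixels), "eye" and "attitude" of the camera in the world. Camera axes: x right, y down, z forward; pixel columns grow to the right and rows downward; lengths in m; the calibration is good to about 2 mm. A picture is of the moment at which its call begins. get_calibration takes no time and is no camera call.
A pose or a line that the arm cannot do raises manip.PlanningError and nothing moves.
- manip.hand_in(): hands the job in; it is judged then, once.
Readings, each from a call of its own:
- manip.current_clock(): time.
- manip.current_q(): joint angles.
- manip.current_joint_velocities(): joint speeds.
- manip.current_tau(): joint torques, N m.
- manip.current_tool_pos(): TCP position.
- manip.current_tcp_rot(): TCP orientation.
- manip.current_force(): force on the tool from outside, world axes, zero at the start.
- manip.current_wrist_torque(): the same for the moment, N m.
- manip.current_finger_gap(): finger opening in m.
- manip.current_gripper_force(): force on a finger pad.
Only numpy, scipy, OpenCV 4.12 (cv2) and the standard library are available. Lean on these libraries where they do the work, as an engineer would, in place of code of your own. Each camera call takes 0.05 s, during which the arm holds its last target. There are 200 camera calls.

TASK

Pack the four parts of the vacuum kit into the white caddy on the bench, each upright and seated in the insert made for it: the gauge with the brass stem, dial up, in the wide round recess, the brass hose barb in the small round recess, the bored stopper down over the post, and the valve block lengthwise in the oblong recess. Leave the stemless dial and the solid stopper where they are, and do not drop the gauge: set it down gently.

Things in the scene. Friction and masses are not known exactly. Their poses are not given: they have to be found in the camera images.
- gauge: Vacuum gauge: round steel case, 46 mm diameter, 32 mm high, white dial facing up, with a brass stem (11 mm thick, its tip 35 mm from the case's centre, its underside 12.5 mm above the case's underside) sticking out of its side along its +x axis. Grasp across the case along its y axis, clear of the stem. About 140 g. It stands on the bench at the start. Its origin is the centre of its underside, z up.
- plain_dial: Look-alike: a bench timer with the same steel case (46 mm diameter, 32 mm high) and white dial, but no stem. Not part of the kit; stays where it is. It stands on the bench at the start. Its origin is the centre of its underside, z up. Other lab ware up to 60 mm high stands among the things.
- bored_stopper: Red-brown rubber stopper with a wide bore right through it (26 mm diameter at the top, 22 mm at the bottom): 44 mm diameter at the top, 40 mm at the bottom, 34 mm high. About 60 g. It stands on the bench at the start. Its origin is the centre of its underside, z up.
- solid_stopper: Look-alike: red-brown rubber stopper of the same outer size (44 mm at the top, 40 mm at the bottom, 34 mm high) but solid, with a closed flat top. Not part of the kit; stays where it is. It stands on the bench at the start. Its origin is the centre of its underside, z up.
- hose_barb: Brass hose barb standing upright: knurled round foot 26 mm diameter and 18 mm high, above it a ridged stem 12 to 14 mm thick up to 48 mm height; grasp it by the stem. About 60 g. It stands on the bench at the start. Its origin is the centre of its underside, z up.
- valve_block: Aluminium valve block: 50 mm along its x axis, 36 mm along y, 34 mm high, with a black knob (18 mm diameter, 12 mm high) on top and a brass port at each end (66 mm long over the ports, which are 12 mm thick, underside 13 mm above the block's). Grasp across its 36 mm width (along y). Either way round is the same. About 180 g. It stands on the bench at the start. Its origin is the centre of its underside, z up.
- wide_cup: Insert with the wide round recess (84 mm square grey plate, 4 mm thick, fixed in the white caddy; the inserts lie two by two at 88 mm pitch, in any arrangement, turned as the caddy is). Origin: centre of its underside, 5 mm above the bench; floor 4 mm above the origin. Round rim of 66 mm inner diameter, 3 mm thick, 6 mm high above the floor. Place of the vacuum gauge; its stem passes over the rim, in any direction.
- small_cup: Insert with the small round recess (84 mm square grey plate, 4 mm thick, fixed in the white caddy; the inserts lie two by two at 88 mm pitch, in any arrangement, turned as the caddy is). Origin: centre of its underside, 5 mm above the bench; floor 4 mm above the origin. Round rim of 44 mm inner diameter, 3 mm thick, 6 mm high above the floor. Place of the hose barb.
- post_insert: Insert with an upright steel post at its centre (84 mm square grey plate, 4 mm thick, fixed in the white caddy; the inserts lie two by two at 88 mm pitch, in any arrangement, turned as the caddy is). Origin: centre of its underside, 5 mm above the bench; floor 4 mm above the origin. Post 6 mm in diameter, its round top 19 mm above the floor; no rim. Place of the bored stopper, which goes down over the post.
- oblong_insert: Insert with the oblong recess (84 mm square grey plate, 4 mm thick, fixed in the white caddy; the inserts lie two by two at 88 mm pitch, in any arrangement, turned as the caddy is). Origin: centre of its underside, 5 mm above the bench; floor 4 mm above the origin. Rim 3 mm thick, 6 mm high above the floor, inside 70 mm along x, 56 mm along y. Place of the valve block, lengthwise, either way round.
Things that resemble listed ones, but are neither listed nor needed, are in the scene too. Leave any green or pink look-alike of the valve_block alone. What is shaped like the hose_barb but red is not meant.

How it is judged:
At the end, for the whole second after the job is handed in: Gauge in the wide recess, barb in the small one, bored stopper over the post, valve block in the oblong one (lengthwise within 0.35 rad): each within 15 mm of its insert's centre, underside 1 to 7.5 mm above its origin, upright to 0.12 rad, under 0.02 m/s; look-alikes moved under 30 mm (horizontal distance between gauge and wide_cup below 0.015 m and z of gauge in the frame of wide_cup between 0.001 and 0.0075 m and angle between each of gauge, hose_barb, bored_stopper, valve_block's own z axis and vertical below 0.12 rad and linear speed of each of gauge, hose_barb, bored_stopper, valve_block below 0.02 m/s and horizontal distance between hose_barb and small_cup below 0.015 m and z of hose_barb in the frame of small_cup between 0.001 and 0.0075 m and horizontal distance between bored_stopper and post_insert below 0.015 m and z of bored_stopper in the frame of post_insert between 0.001 and 0.0075 m and horizontal distance between valve_block and oblong_insert below 0.015 m and z of valve_block in the frame of oblong_insert between 0.001 and 0.0075 m and angle between the x axis of valve_block and the x axis of oblong_insert, either way round below 0.35 rad and distance of each of plain_dial, solid_stopper from where it was at the start of the episode below 0.03 m); the robot touches nothing.
It fails at once if the stemless dial is moved by more than 30 mm (distance of plain_dial from where it was at the start of the episode above 0.03 m).
It fails at once if the solid stopper is moved by more than 30 mm (distance of solid_stopper from where it was at the start of the episode above 0.03 m).
It fails at once if the gauge is dropped: out of the fingers' hold it moves faster than 0.7 m/s (a fall of about 25 mm) (contact force between the fingers and gauge below 0.01 N and linear speed of gauge above 0.7 m/s).
It also fails if it takes over 128 s, if anything falls off the work surface, if the arm or the gripper's body presses on something with over 40 N, if the wrist force passes 120 N, or if a joint passes its speed limit or range.

## Working session

There is one attempt and no reset: what is moved stays moved. The work goes in short steps, each a Python script; the robot and the scene stay as the last script left them, time stands still between calls to the robot, and variables do not carry over. Pictures are saved under pics/ and viewed, at most 14 in all, crops included, and the job is handed in when it is done.

```bash
mkdir -p pics; python3 - <<'E'
from bench import manip, effector, viewer
import cv2
for n in("top","side"):
    im=viewer.get_image(n); cv2.imwrite(f"pics/{n}0.png",cv2.resize(im[...,::-1],(784,588),interpolation=cv2.INTER_CUBIC)); cv2.imwrite(f"pics/raw_{n}0.png",im[...,::-1])
    print(viewer.get_calibration(n))
print(manip.current_clock(),manip.current_tcp_rot(),manip.grip_depth)
E
```

```text
{'vfov': 55.15698662770258, 'cx': 280.52923162703087, 'cy': 210.13640480627217, 'eye': array([0.33744437, 0.01208163, 0.93840062]), 'attitude': array([ 0.71028596, -0.69714887,  0.07593773, -0.06091617])}
{'vfov': 56.7789390978722, 'cx': 277.13030846872294, 'cy': 206.6829762884097, 'eye': array([0.07393741, 0.58455538, 0.82708363]), 'attitude': array([-0.29626492,  0.87922757, -0.35516172,  0.1142197 ])}
0.1 [ 9.85425071e-01  1.70107866e-01 -1.17674113e-04 -8.54559346e-04] 0.0188
```

View pics/top0.png

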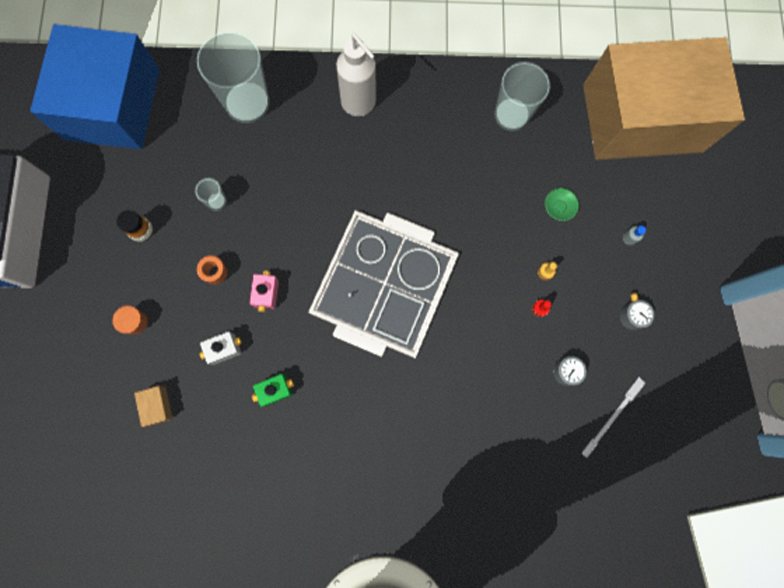

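View pics/side0.png

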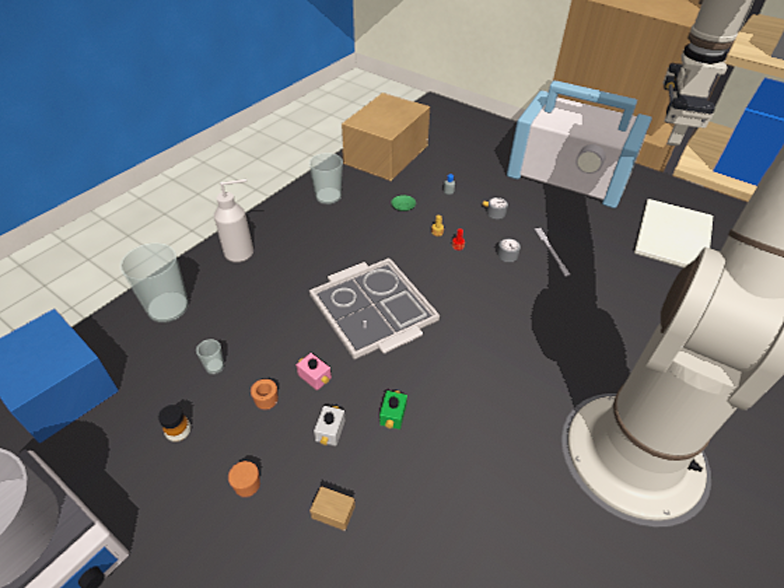

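The top view shows, in 784-pixel coordinates:
- **Left side:** bored stopper (211,269), solid stopper (128,320), white/aluminium valve block (219,347), with pink and green look-alikes beside it.
- **Caddy, centred near (385,284):** small cup (370,249), wide cup (418,268), post (352,293), oblong (397,315).
- **Right side:** brass barb (547,270), red look-alike (542,308), gauge with stem (640,314), plain dial (571,371).

Next I'll enlarge these areas.

```bash
python3 - <<'E'
import cv2
im=cv2.imread("pics/raw_top0.png")
for n,(x,y,w,h,s) in dict(L=(75,165,150,140,4),C=(215,145,120,115,5),R=(370,160,110,118,5)).items():
    cv2.imwrite(f"pics/c{n}.png",cv2.resize(im[y:y+h,x:x+w],None,fx=s,fy=s,interpolation=cv2.INTER_CUBIC))
E
```

```text
(no output)
```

View pics/cL.png

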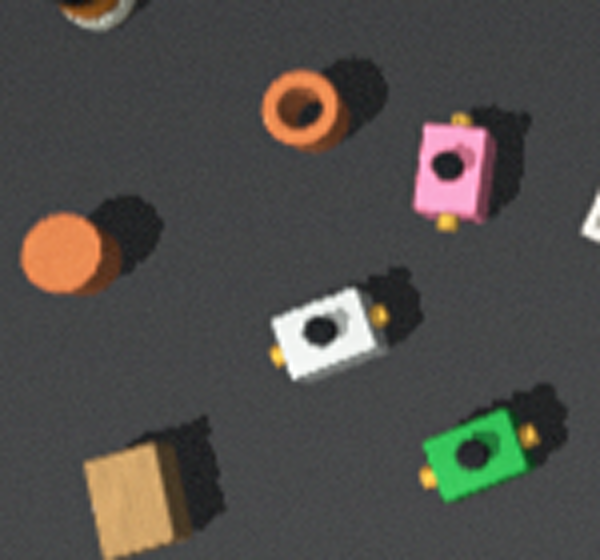

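View pics/cC.png

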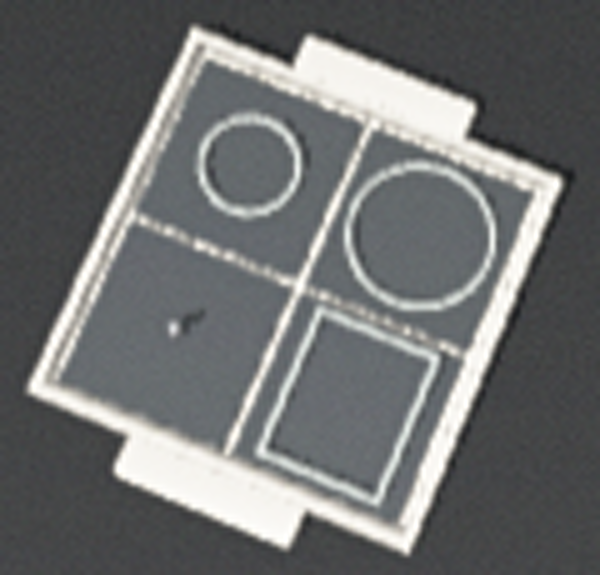

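View pics/cR.png

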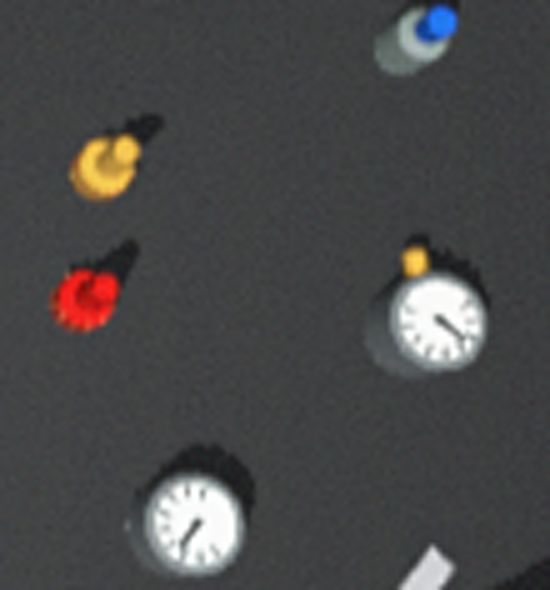

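The crops, in crop pixels, show:
- **Left:** bored stopper top (301,108); valve block ports (277,356) and (380,315) with the knob at (320,331).
- **Caddy:** small rim (249,165), wide rim (420,235), post top (174,328), oblong corners (317,305), (440,355), (380,503), (256,455).
- **Right:** barb stem tip (126,149), foot (106,165); gauge dial (438,322) with stem (415,260); plain dial (194,524).

```bash
cat > h.py <<'E'
from bench import manip, effector, viewer
import numpy as np
from scipy.spatial.transform import Rotation as R
def world(n,px,z):
    c=viewer.get_calibration(n); f=210/np.tan(np.radians(c["vfov"])/2)
    d=R.from_quat(c["attitude"]).apply([(px[0]-c["cx"])/f,(px[1]-c["cy"])/f,1]); e=c["eye"]
    return (e+d*(z-e[2])/d[2])[:2]
def pix(n,p):
    c=viewer.get_calibration(n); f=210/np.tan(np.radians(c["vfov"])/2)
    q=R.from_quat(c["attitude"]).inv().apply(np.array(p)-c["eye"]); return np.array([c["cx"]+f*q[0]/q[2],c["cy"]+f*q[1]/q[2]])
def cw(x0,y0,s,u,v,z): return world("top",(x0+(u+.5)/s-.5,y0+(v+.5)/s-.5),z)
E
python3 - <<'E'
from h import *
np.set_printoptions(precision=4,suppress=True)
L=lambda *a:cw(75,165,4,*a); C=lambda *a:cw(215,145,5,*a); G=lambda *a:cw(370,160,5,*a)
P=dict(bored=L(301,108,.034),solid=L(61,253,.034),p1=L(277,356,.019),p2=L(380,315,.019),knob=L(320,331,.046),
 pinktop=L(454,172,.034),greentop=L(474,455,.034),
 small=C(249,165,.015),wide=C(420,235,.015),post=C(174,328,.028),obl=C(348,404,.015),o1=C(317,305,.015),o2=C(440,355,.015),o3=C(380,503,.015),o4=C(256,455,.015),
 tip=G(126,149,.048),foot=G(106,165,.018),dial=G(438,322,.032),stem=G(415,260,.018),plain=G(194,524,.032),red=G(98,288,.048))
for k,v in P.items(): print(k,v)
n=np.linalg.norm
print("pitches",n(P["small"]-P["wide"]),n(P["wide"]-P["obl"]),n(P["post"]-P["obl"]),n(P["small"]-P["post"]))
# predicted pixels in side image (784 scale)
for k,z in dict(bored=.034,solid=.034,knob=.046,small=.015,wide=.015,post=.028,obl=.015,tip=.048,dial=.032,plain=.032).items(): print(k,pix("side",[*P[k],z])*1.4)
E
```

```text
bored [0.5522 0.295 ]
solid [0.4656 0.4223]
p1 [0.4113 0.3018]
p2 [0.4357 0.2455]
knob [0.4233 0.2709]
pinktop [0.5166 0.2054]
greentop [0.3576 0.1847]
small [0.5969 0.0335]
wide [ 0.5645 -0.0481]
post [0.5147 0.0658]
obl [ 0.483  -0.0153]
o1 [ 0.5296 -0.    ]
o2 [ 0.507  -0.0579]
o3 [ 0.4371 -0.0307]
o4 [0.4583 0.0269]
tip [ 0.5664 -0.267 ]
foot [ 0.5661 -0.2666]
dial [ 0.4915 -0.4138]
stem [ 0.5233 -0.4114]
plain [ 0.3969 -0.2962]
red [ 0.5013 -0.2518]
pitches 0.08783590456504811 0.0879091241186021 0.08709902272590293 0.08832564711985014
bored [262.2049 390.4783]
solid [241.0004 476.8242]
knob [327.8115 417.3604]
small [342.0659 297.6125]
wide [379.1621 281.898 ]
post [363.425  321.8227]
obl [401.3831 308.8709]
tip [437.1897 217.0925]
dial [496.6837 203.8702]
plain [508.3177 245.8896]
```

```bash
python3 - <<'E'
import cv2
im=cv2.imread("pics/raw_side0.png")
cv2.imwrite("pics/sC.png",cv2.resize(im[55:255,215:470],None,fx=3,fy=3,interpolation=cv2.INTER_CUBIC)[:598])
E
```

```text
(no output)
```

View pics/sC.png

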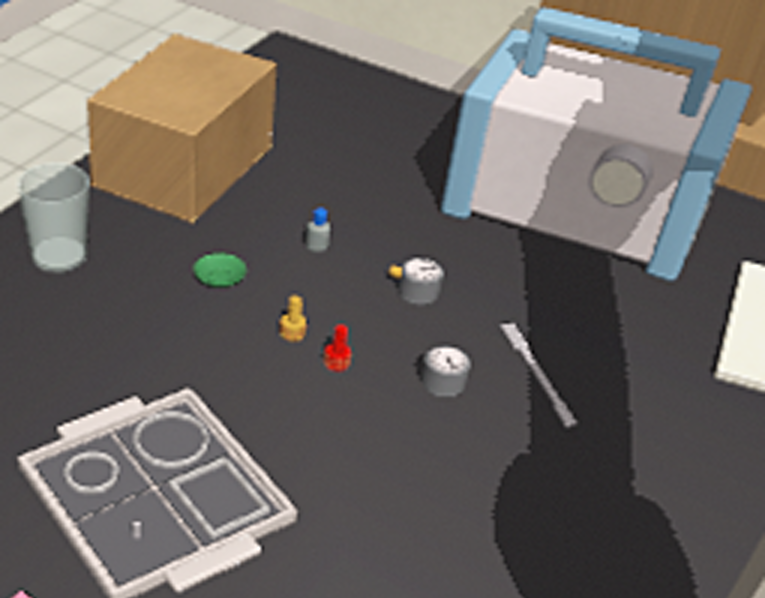

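The caddy walls are low: about 10 px at crop (295,515), against 18 px for the 19 mm post. The gauge at crop (421,280) stands near the blue-and-white equipment box, whose base corners are at (447,212) and (650,275). I'll check clearance and reach before moving.

```bash
cat >> h.py <<'E'
def quats(phi): # fingers along phi (deg)
    return [R.from_euler('z',phi+s,degrees=True)*R.from_euler('x',180,degrees=True) for s in(90,-90)]
def best(p,phi):
    q0=np.array(manip.current_q()); o=[]
    for r in quats(phi):
        q=manip.solve_ik(np.array(p),r.as_quat())
        if q is not None: o.append((np.abs(np.array(q)-q0).max(),r.as_quat()))
    return min(o,key=lambda t:t[0]) if o else None
def over(xy,phi,z=.15):
    b=best([*xy,z],phi); manip.move_pose(np.array([*xy,z]),b[1])
def pick(xy,phi,z,f,zt=.15):
    over(xy,phi,zt); manip.servo_line(np.array([*xy,z]),vel=.12); effector.close(f_grip=f)
    g=manip.current_finger_gap(); manip.servo_line(np.array([*xy,zt]),vel=.15)
    print("pick gap",g,"after",manip.current_finger_gap(),manip.current_gripper_force(),"t",manip.current_clock())
def place(xy,phi,z,zt=.15):
    over(xy,phi,zt); manip.servo_line(np.array([*xy,z+.025]),vel=.15); manip.servo_line(np.array([*xy,z]),vel=.04)
    print("F",manip.current_force()); effector.open_jaws(); manip.servo_line(np.array([*xy,zt]),vel=.15); print("t",manip.current_clock())
E
python3 - <<'E'
from h import *
np.set_printoptions(precision=3,suppress=True)
for c in((447,212),(468,215),(650,275),(680,278)): print(world("side",(215+c[0]/3,55+c[1]/3),0))
T=dict(gauge=((.4915,-.4138),94),wide=((.5645,-.0481),114),barb=((.5663,-.2668),77),small=((.5969,.0335),23),small2=((.5969,.0335),113),block=((.4235,.2722),23.4),obl=((.483,-.0153),68.5),bored=((.5522,.295),-21),post=((.5147,.0658),114),post2=((.5147,.0658),24))
for k,(p,a) in T.items():
    for z in(.02,.15): print(k,z,[None if (q:=manip.solve_ik(np.array([*p,z]),r.as_quat())) is None else np.array(q) for r in quats(a)])
E
```

```text
[ 0.541 -0.581]
[ 0.517 -0.592]
[ 0.293 -0.613]
[ 0.263 -0.629]
gauge 0.02 [array([ 1.269,  0.921, -0.907,  1.682,  0.854,  0.982,  1.684]), array([ 0.918,  0.733, -0.361,  1.695,  0.344,  0.777, -1.107])]
gauge 0.15 [array([ 1.331,  0.768, -1.018,  1.624,  0.702,  1.156,  1.781]), array([ 0.969,  0.569, -0.432,  1.637,  0.272,  0.995, -1.053])]
wide 0.02 [array([ 0.91 ,  1.138, -1.309,  1.876,  1.211,  1.213,  1.147]), array([ 0.486,  0.686, -0.583,  1.888,  0.548,  0.732, -1.564])]
wide 0.15 [array([ 0.926,  0.827, -1.302,  1.817,  0.862,  1.209,  1.339]), array([ 0.646,  0.533, -0.794,  1.825,  0.453,  0.975, -1.491])]
barb 0.02 [array([ 1.004,  0.883, -0.874,  1.728,  0.823,  0.942,  1.133]), array([ 0.671,  0.713, -0.374,  1.739,  0.355,  0.756, -1.678])]
barb 0.15 [array([ 1.068,  0.719, -0.979,  1.669,  0.655,  1.116,  1.244]), array([ 0.737,  0.547, -0.461,  1.68 ,  0.283,  0.981, -1.623])]
small 0.02 [array([ 0.524,  0.844, -0.87 ,  1.802,  0.816,  0.901, -0.326]), array([-0.599,  0.76 ,  0.68 ,  1.842, -0.663,  0.781, -2.304])]
small 0.15 [array([ 0.591,  0.663, -0.968,  1.
[... 1095 characters left out ...]
.15 [array([ 0.19 ,  0.778, -1.085,  1.667,  0.741,  1.165, -1.457]), array([ 0.276,  0.932, -1.305,  1.665,  0.933,  1.302,  1.564])]
post 0.02 [array([ 0.744,  1.086, -1.308,  1.993,  1.201,  1.159,  0.884]), array([ 0.373,  0.661, -0.693,  2.003,  0.647,  0.708, -1.879])]
post 0.15 [array([ 0.772,  0.728, -1.299,  1.932,  0.79 ,  1.125,  1.138]), array([ 0.73 ,  0.653, -1.206,  1.933,  0.706,  1.066, -1.936])]
post2 0.02 [array([ 0.373,  0.66 , -0.692,  2.003,  0.646,  0.708, -0.308]), array([-0.497,  0.579,  0.394,  2.032, -0.381,  0.6  , -2.566])]
post2 0.15 [array([ 0.755,  0.693, -1.258,  1.932,  0.752,  1.097, -0.403]), array([-0.831,  0.433,  0.81 ,  1.981, -0.401,  0.893, -2.532])]
```

```bash
python3 - <<'E'
from h import *
import cv2
manip.servo_line(np.array([.34,-.38,.22]),vel=.25)
pick((.4915,-.4138),94,.012,20)
cv2.imwrite("pics/g1.png",cv2.resize(viewer.get_image("side")[...,::-1],(784,588)))
print(manip.current_force())
E
```

```text
pick gap 0.04518709544614482 after 0.04570356888683479 19.99986469745636 t 5.175
[ 0.19512681  0.66623229 -1.43867006]
```

View pics/g1.png

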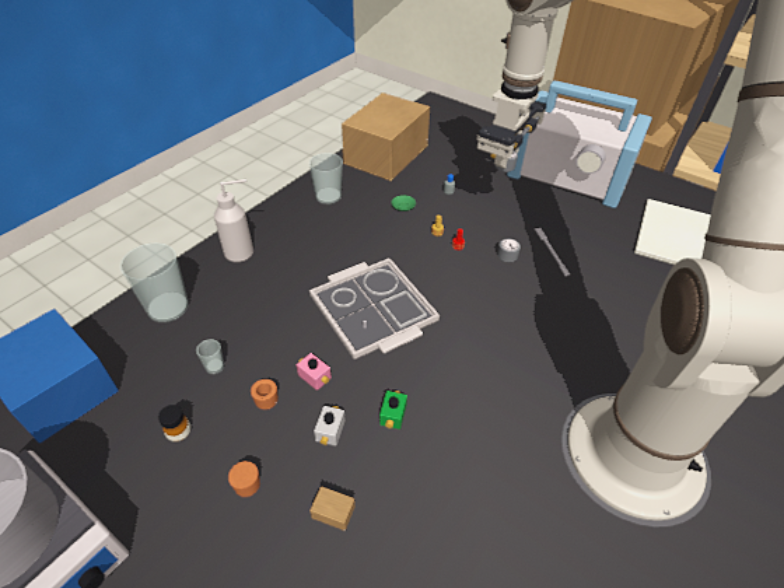

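The gauge is held: the finger gap is 45.7 mm, the force reading shows its weight, and nothing else has moved. I'll place it, then do the barb.

```bash
python3 - <<'E'
from h import *
import cv2
place((.5645,-.0481),114,.0215)
pick((.5663,-.2668),77,.023,15)
place((.5969,.0335),113,.0325)
over((.45,.2),23,.2)
im=viewer.get_image("top"); cv2.imwrite("pics/t1.png",cv2.resize(im[130:280,190:420,::-1],None,fx=3.4,fy=3.4,interpolation=cv2.INTER_CUBIC))
E
```

```text
F [-0.66737153  0.20760446 -0.36254284]
t 10.1417
pick gap 0.011229970637729724 after 0.011723523515416442 14.997846186161041 t 14.4417
F [ 0.19254371  0.47122523 -0.56907824]
t 19.4
```

View pics/t1.png

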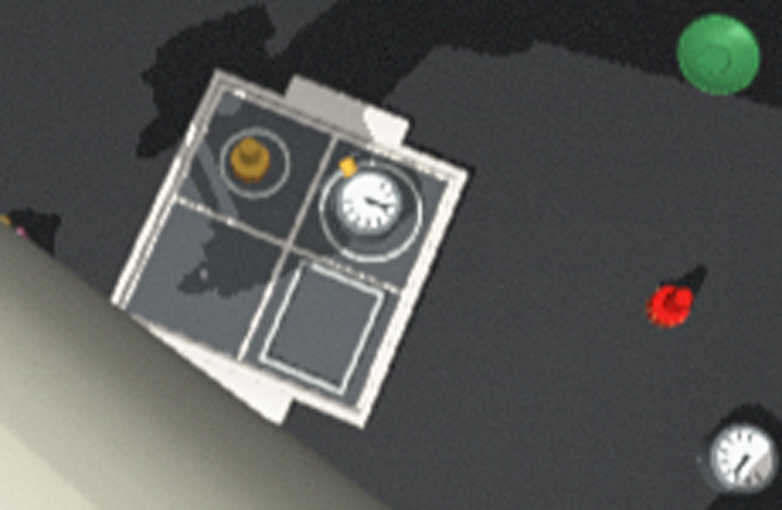

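The gauge dial at crop (370,203) sits inside the wide rim, centred at (371,210). The barb foot at (250,158) sits inside the small rim, centred at (255,162). Both are upright. The valve block and stopper are next.

```bash
python3 - <<'E'
from h import *
import cv2
f=lambda u,v,z: cw(190,130,3.4,u,v,z)
print("gauge off",f(370,203,.041)-f(371,210,.015),"barb off",f(250,158,.027)-f(255,162,.015))
pick((.4235,.2722),23.4,.013,25)
place((.483,-.0153),68.5,.0225)
pick((.5522,.295),-21,.013,12)
place((.5147,.0658),114,.0225)
over((.45,.3),23,.25)
manip.servo_line(np.array([.3,.42,.3]),vel=.25)
for n in("top","side"):
    im=viewer.get_image(n); c=im[130:280,190:420] if n=="top" else im[165:275,200:340]
    cv2.imwrite(f"pics/{n}2.png",cv2.resize(c[...,::-1],None,fx=(3.4 if n=="top" else 5),fy=(3.4 if n=="top" else 5),interpolation=cv2.INTER_CUBIC))
E
```

```text
gauge off [-0.00154877  0.00242122] barb off [-0.00060189  0.00324635]
pick gap 0.0356231322652953 after 0.03607840516971717 24.990633130073547 t 24.1917
F [ 0.31571964 -0.75156251 -2.56957796]
t 28.9667
pick gap 0.042452700582908454 after 0.04284642361756133 11.999998684041202 t 33.3583
F [ 0.37841021  0.44396551 -0.46086307]
t 37.825
```

View pics/top2.png

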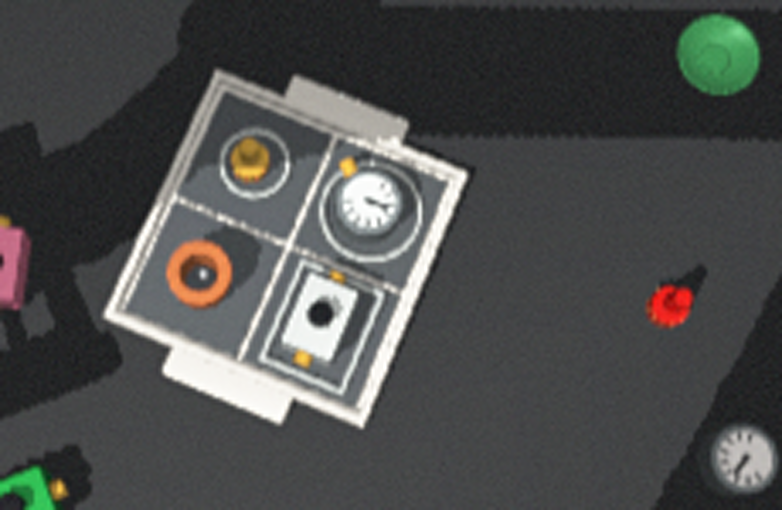

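View pics/side2.png

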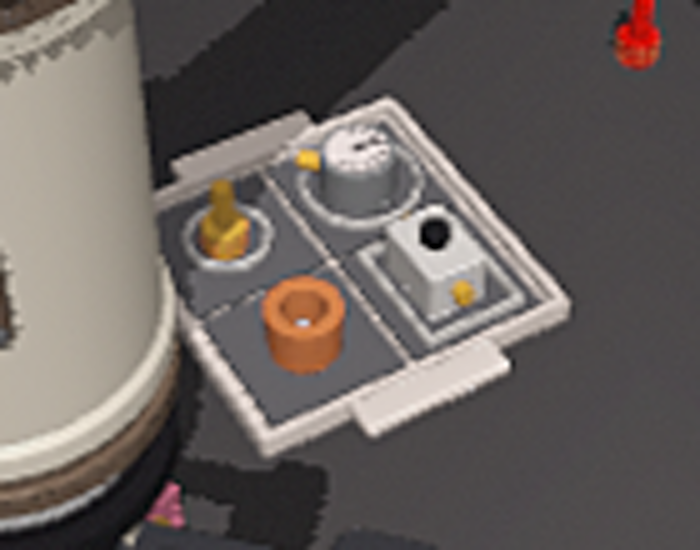

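All four parts are upright and in their inserts. The post is visible in the stopper bore at top-crop (202,273), and the block ports are at (337,275) and (303,358). I'll check the block's offset from the rim.

```bash
python3 - <<'E'
from h import *
f=lambda u,v,z: cw(190,130,3.4,u,v,z)
o=f(323.5,327,.015); a,b=f(337,275,.028),f(303,358,.028)
print("block",(a+b)/2-o,f(320,314,.055)-o,f(319,317,.043)-o,np.degrees(np.arctan2(*(a-b)[::-1])), "oblong ang",np.degrees(np.arctan2(.071,-.027)))
print("stopper",f(199,273,.043)-f(202,273,.028))
E
```

```text
block [0.00526045 0.00280165] [0.00230384 0.00366188] [0.00226817 0.00395515] -21.13377674132297 oblong ang 110.82089285331082
stopper [-0.00297238  0.00109675]
```

```bash
python3 -c "
from bench import manip
print(manip.hand_in())"
```

```text
the job is handed in; nothing more can be done
None
```

I packed all four parts into the caddy upright, each measured within about 6 mm of its insert's centre in the last pictures, left the look-alikes untouched, and handed the job in at about 40 s; the hand-in returned no verdict.

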